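Snug down a phone bonding press evenly

TASK

A glued phone lies in the bonding press: tighten its four wing knobs clockwise, crosswise and a little at a time in two rounds, so that the clear pressure plate comes down without leaning far. First just nip the two knobs of one diagonal, then the other two, with the plate still up off its pads; then go round again until the plate is fully home and all four knobs are snug, none ever overtightened. Leave the other things on the counter where they are.

Things in the scene. Friction and masses are not known exactly. Their poses are not given: they have to be found in the camera images.
- press: The bonding press, fixed to the counter: aluminium base 200 x 170 x 14 mm (x, y, z) with two bridges 28 mm wide along its x, centre lines at its y = -60 and +60 mm, tops 66 mm above the counter. Origin: centre of the underside, z up. Below each knob a rubber seat pad stands on the base, top 27 mm above the counter.
- plate: Clear pressure plate, 140 x 156 x 10 mm, held up by springs (2.4 N/mm at each corner) under the bridges; it only sinks and leans. Origin: centre of its underside, 33.5 mm above the press's origin at the start, about 27 mm when home on all four pads (6.5 mm travel). One corner taken right down alone leans it 0.055 rad; over 0.045 rad squeezes the glue out.
- knob1: Knob at x = -50, y = -60 mm of the press, diagonally across from knob3. The four are alike: on the bridge a dark steel collar (radius 11 mm, 6 mm high; origin on the axis at the bridge's top, 66 mm above the counter), above it a black wing (see knob1_grip). It turns about the vertical only, clockwise from above to tighten, up to 3 rad, and keeps its height.
- knob2: Knob at x = -50, y = +60 mm of the press, diagonally across from knob4. All knobs: a steep cam inside lowers a rubber foot 10 mm per radian of collar onto the plate's corner below. The feet start 0.7 to 7.5 mm above the plate, each different and out of sight. A collar stays where it is left (60 N on its foot would turn it back).
- knob3: Knob at x = +50, y = +60 mm of the press, diagonally across from knob1. How all knobs feel: 0.60 N m while running free, at any angle, plus 0.010 N m per newton of foot on plate; read with the hand stopped it is up to 0.15 less, so go by the rise above running free. Nipped: 0.06 to 0.11 rise (6 to 11 N). Snug: 0.34 to 0.44 rise (34 to 44 N). Over 54 N the glass cracks.
- knob4: Knob at x = +50, y = -60 mm of the press, diagonally across from knob2. All knobs: once a corner is on its pad the torque climbs at up to 2.1 N m per radian of wing; before that, at 0.4 or less. Tightening one knob changes the load on the others. In the end each foot must press with 24 to 54 N.
- dish: White ceramic dish, 90 mm across, 22 mm high, loose, not to be disturbed. Origin: centre of the underside.
- weight: Round steel weight, 52 mm across, 40 mm high, loose, not to be disturbed. Origin: centre of the underside.
- driver: Stubby black screwdriver, 100 mm long, lying loose, not to be disturbed.
- case: Turquoise plastic phone case, 152 x 76 x 10 mm, loose, not to be disturbed. Origin: centre of the underside.
- phone: Cracked silver smartphone, 152 x 74 x 8 mm, lying loose, not to be disturbed. Origin: centre of the underside.
- knob1_grip (a point): Where to grip knob1: on its axis, 30 mm above the knob's origin, in the wing, which is 40 mm long (this point's x), 10 mm thick (its y) and stands 8 to 42 mm above the knob's origin. Grip across the 10 mm. The wing sits on the collar through a rubber bush: it twists 1 rad per 5 N m against the collar, and springs back by that when let go.
- knob2_grip (a point): Where to grip knob2: on its axis, 30 mm above the knob's origin, in its wing. Wing and axes as at knob1_grip.
- knob3_grip (a point): Where to grip knob3: on its axis, 30 mm above the knob's origin, in its wing. Wing and axes as at knob1_grip.
- knob4_grip (a point): Where to grip knob4: on its axis, 30 mm above the knob's origin, in its wing. Wing and axes as at knob1_grip.

How it is judged:
By the outcome, as a careful person would: the job done as asked, in the order asked, and still so for the second after the job is handed in, with the robot touching nothing.
It also fails if it takes over 72 s, if anything falls off the work surface, if the arm or the gripper's body presses on something with over 40 N, if the wrist force passes 120 N, or if a joint passes its speed limit or range.

ROBOT

A 6-joint arm with a two-finger parallel gripper is mounted at the origin on the work surface. World frame = base frame: x ahead of the robot, y to its left, z up, the work surface at z = 0. Lengths are in mm, angles in degrees, forces in N, time in s.
With the tool pointing down it reaches from about 350 to 850 mm from the base axis. Payload 8.1 kg.
Tool frame: the origin (TCP) lies at the very end of the fingers, on their centre line; the grasp point (between the pads) lies 19 mm behind it (r.grip_point_offset is the distance from the TCP to the grasp point, in mm); z points along the fingers, y is the line along which they close (so a half turn about z gives the same grasp; the last joint's range is limited). The gripper opens to 85 mm and grips with 20 to 120 N. Pads are 22 mm wide; open, the fingers measure 114 mm over their backs; the gripper's body (76 mm by 85 mm) begins 54 mm behind the grasp point. The pads swing forward as they close: fully open they stand 13 mm farther back than shut.
Start: joints at [71.138, 7.471, 85.268, -0, 87.261, -4.893], TCP at [144.813, 582.266, 195.492] pointing down, gripper open.
Joint ranges: [-169.43, 169.43], [-51.17, 129.36], [1.28, 143.12], [-76.62, 256.62], [0, 156.53], [-152.29, 152.29]. Speed limits (degrees/s): [136.94, 136.94, 159.86, 180, 180, 180].

INTERFACE

Orientations are given as [roll, pitch, yaw] about the fixed x, y, z axes, in that order (R = Rz(yaw) Ry(pitch) Rx(roll)).
In Python, from bench import status, eyes, r gives the robot as it stands.
- The arm moves only by the shell command python3 -m handwheel 'ROWS' [FORCE]. ROWS is a JSON object whose one key "series" holds a list that holds one entry, the list of rows, each a list of 7 numbers: the shift along the tool's x, y, z in cm, then the turn, a rotation vector about the tool's x, y, z in rad, then the opening, from 0 (shut) to 1 (fully open). In form: {"series": [[[tx, ty, tz, rx, ry, rz, claw], ...]]}. A call has 1 to 12 rows; each row is the pose to reach, as a shift and turn from the pose commanded when the call began, along the tool's axes at that moment; what a row does not reach only later rows make up. A row lasts 1/8 s, in which the tool goes at most 62.5 mm and 10.7 degrees, less where a joint would pass 70% of its speed; a pose out of reach is approached as far as the arm can. A call with a gripper value outside its range is refused whole. The fingers move at their own pace and stop on an object; FORCE is the grip in N (left out, the last holds). Time passes only in rows, so rows that repeat a pose let the fingers close. It gives the time, the measured TCP pose, the force, the opening and the grip force at its end, in the units of the state.
- status.sense(): the state, without advancing time (a new reading comes with each control period).
- eyes.snapshot(name): name is "side" or "top"; returns a dict with "img" (384x512x3 uint8, red, green, blue), "mtx" (3x3 intrinsics, pixels), "k1" (the pictures are not rectified: a ray, as slopes to the right and down, at radius r is drawn at 1 + k1 r^2 times it, then the intrinsics apply), "R" (3x3) and "t" (3): a world point X has camera coordinates R X + t. Camera axes: x right, y down, z forward; pixel columns grow to the right and rows downward; lengths in mm; the calibration is good to about 2 mm. A picture is of the moment at which its call begins. There is no depth.
- r.hand_in(): hands the job in; it is judged then, once.
The state is a dict: "time": time; "joint_pos": joint angles; "qd": joint speeds; "joint_efforts": joint torques, N m; "tool_pos": TCP position; "tcp_rot": TCP orientation; "ft_force": force on the tool from outside, world axes, zero at the start; "wrist_torque": the same for the moment, N m; "finger_gap": finger opening in mm; "grip_force": force on a finger pad.
Only numpy, scipy, OpenCV 4.12 (cv2) and the standard library are available. Lean on these libraries where they do the work, as an engineer would, in place of code of your own. Each camera call takes 0.05 s, during which the arm holds its last target. There are 200 camera calls.

## Working session

There is one attempt and no reset: what is moved stays moved. The work goes in short steps, Python scripts to look and compute and a shell command to move; the robot and the scene stay as the last step left them, time stands still between calls to the robot, and variables do not carry over. Pictures are saved under pics/ and viewed, at most 10 in all, crops included, and the job is handed in when it is done.

```bash
ls; mkdir -p pics; python3 - <<'E'
from bench import status, eyes, r
import cv2,pickle
s=status.sense();print(s)
for n in("top","side"):
    d=eyes.snapshot(n);pickle.dump(d,open(n+'.pkl','wb'));print(n,d["mtx"],d["k1"],d["R"],d["t"])
    cv2.imwrite(f'pics/{n}0.png',cv2.resize(d["img"][:,:,::-1],(800,600),interpolation=cv2.INTER_CUBIC))
E
```

```text
pics
{'time': 0.0, 'joint_pos': array([ 7.11378557e+01,  7.51640588e+00,  8.53307879e+01, -1.15240014e-04,
        8.72619622e+01, -4.89232929e+00]), 'qd': array([ 0.05594313, -0.06819004, -0.04761235,  0.00191344, -0.0424644 ,
       -0.02460987]), 'joint_efforts': array([-1.58514515e-03, -5.69388878e+01, -5.00562251e+01, -5.38383358e-05,
        1.44779854e-02, -1.42601536e-05]), 'tool_pos': array([144.61257326, 581.65930452, 194.41651899]), 'tcp_rot': array([-1.79891232e+02, -9.19452764e-03,  1.66030182e+02]), 'ft_force': array([-0.71799449,  1.18068509,  0.47636427]), 'wrist_torque': array([ 0.02401182,  0.00614029, -0.02382902]), 'grip_force': 0.0, 'finger_gap': 85.63152385666612}
top [[433.23601767   0.         266.27950346]
 [  0.         433.23601767 198.6387711 ]
 [  0.           0.           1.        ]] -0.15520749005966233 [[-0.01247912 -0.99972925  0.01963905]
 [-0.99882483  0.01154314 -0.04707141]
 [ 0.04683197 -0.02020338 -0.99869845]] [  25.15244507  570.61993798 1187.17342068]
side [[441.39105056   0.         257.74177001]
 [  0.         441.39105056 186.78072758]
 [  0.           0.           1.        ]] -0.1595993626451601 [[-0.98864817 -0.14991372 -0.01003375]
 [-0.08448609  0.6099054  -0.7879578 ]
 [ 0.12424532 -0.77816533 -0.61564748]] [ 566.76215364   98.11069796 1117.71461761]
```

View pics/top0.png

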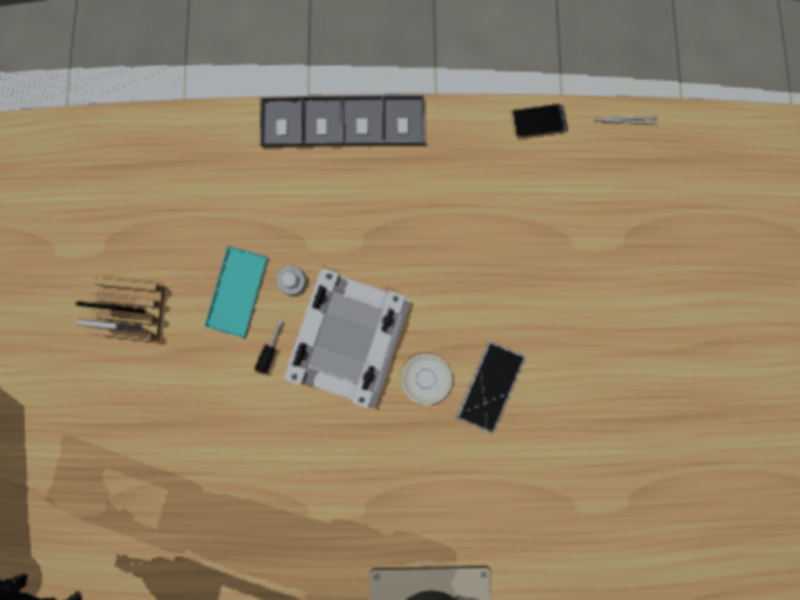

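View pics/side0.png

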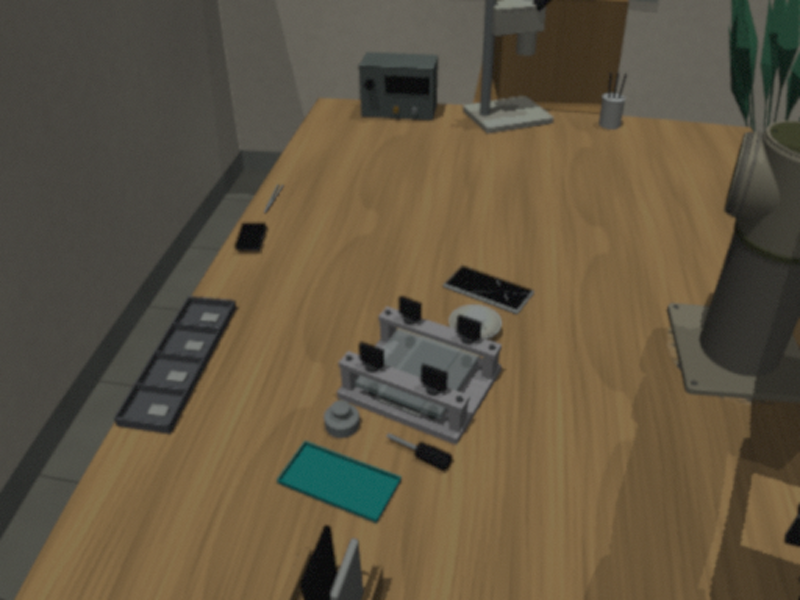

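The top picture shows the press at about (350,338), with knobs at (320,297), (388,320), (300,355) and (369,378). The side picture shows its four wings at (410,310), (469,328), (371,355) and (434,378). Next I enlarge both.

```bash
python3 - <<'E'
import cv2,pickle
for n,(x,y) in dict(top=(178,166),side=(212,182)).items():
    im=pickle.load(open(n+'.pkl','rb'))["img"][y:y+100,x:x+110,::-1]
    im=cv2.resize(im,None,fx=6,fy=6,interpolation=cv2.INTER_CUBIC)
    im=cv2.convertScaleAbs(im,alpha=1.5,beta=20)
    cv2.imwrite(f'pics/{n}1.png',im)
E
```

```text
(no output)
```

View pics/top1.png

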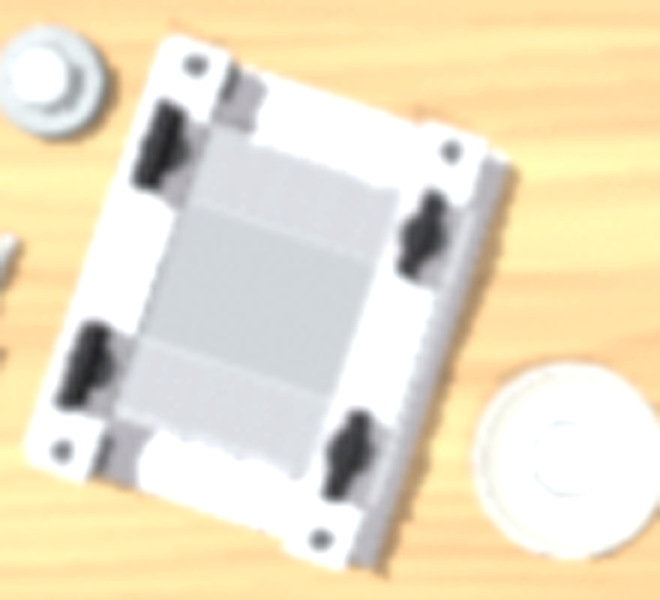

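View pics/side1.png

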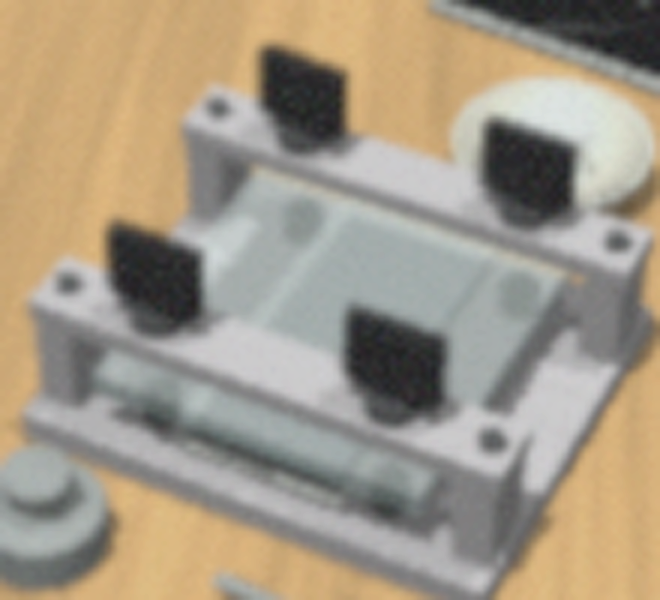

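```bash
cat > m.py <<'E'
import cv2,pickle,numpy as np
from scipy.optimize import least_squares
C={n:pickle.load(open(n+'.pkl','rb')) for n in('top','side')}
O=dict(top=(178,166),side=(212,182))
def proj(n,X):
    d=C[n];c=np.atleast_2d(X)@d["R"].T+d["t"];s=c[:,:2]/c[:,2:]
    s=s*(1+d["k1"]*(s**2).sum(1,keepdims=True));return s@d["mtx"][:2,:2].T+d["mtx"][:2,2]
def px(n,p): return (np.array(p)+.5)/6-.5+O[n]
def tri(a,b):
    return least_squares(lambda X:np.r_[proj('top',X)[0]-px('top',a),proj('side',X)[0]-px('side',b)],[450,80,60.]).x
def onz(n,p,z):
    return least_squares(lambda X:proj(n,[X[0],X[1],z])[0]-px(n,p),[450,80.]).x
E
python3 - <<'E'
from m import *
np.set_printoptions(precision=1,suppress=True)
T=[(196,65),(62,451),(452,151),(321,540)];S=[(69,284),(492,440),(218,107),(618,242)]
b=np.array([tri(a,c) for a,c in zip(T,S)]);print(b,b.mean(0))
print('bridge yaw',[np.degrees(np.arctan2(*(b[i]-b[j])[1::-1])) for i,j in((0,1),(2,3))],'span',np.linalg.norm(b[0]-b[1]),np.linalg.norm(b[0]-b[2]))
W=dict(A=((172,103),(148,186),(115,228),(203,258)),B=((96,325),(70,405),(352,307),(445,345)),C=((437,195),(410,277),(266,48),(346,77)),D=((360,413),(332,497),(490,120),(577,152)))
for k,(a,c,e,f) in W.items():
    p,q=tri(a,e),tri(c,f);v=p-q
    sp,sq=onz('side',e,108),onz('side',f,108);w=sp-sq
    tp,tq=onz('top',a,104),onz('top',c,104);u=tp-tq
    print(k,(p+q)/2,'len',np.linalg.norm(v),'yaw',np.degrees(np.arctan2(v[1],v[0])),'side',(sp+sq)/2,np.linalg.norm(w),np.degrees(np.arctan2(w[1],w[0])),'top',(tp+tq)/2,np.degrees(np.arctan2(u[1],u[0])))
m=b.mean(0);th=np.arctan2(*(b[0]-b[1]+b[2]-b[3])[1::-1]);print(np.degrees(th))
R=np.array([[np.cos(th),-np.sin(th)],[np.sin(th),np.cos(th)]])
for k,l in dict(A=(50,60),B=(-50,60),C=(50,-60),D=(-50,-60)).items():print(k,m[:2]+R@l)
E
```

```text
[[629.2 167.8  62.2]
 [459.  228.4  63.5]
 [589.6  54.5  63.2]
 [418.9 114.3  62.4]] [524.2 141.3  62.8]
bridge yaw [np.float64(-19.594769079147827), np.float64(-19.313416049145903)] span 180.66483833719232 120.04763877549824
A [590.7 179.3  99.4] len 37.08640572974298 yaw -16.695003015364893 side [587.8 188.4] 37.09633436505426 -18.09545726695817 top [591.5 178.9] -16.45899332691743
B [496.6 212.9 101.4] len 36.80724362514602 yaw -18.858129024749882 side [495.2 219.5] 38.007541658250936 -22.672189522880416 top [497.7 212.5] -18.577859616257996
C [550.7  66.7 101. ] len 36.69832040844668 yaw -19.086329823109562 side [549.1  75.2] 37.11414571365253 -22.155416761419968 top [551.1  66.7] -18.833755447090333
D [456.8 100.7 101.5] len 37.605923129783136 yaw -19.416519344624824 side [455.4 108.2] 37.77453300051119 -22.65023184088391 top [458.3 100.7] -19.09869666712693
-19.454006616361607
A [591.3 181.2]
B [497.  214.5]
C [551.4  68. ]
D [457.1 101.3]
```

```bash
cat > g.py <<'E'
# g.py go x y z yaw : shift needed;  g.py did tx ty tz rz : record last row of the call;  g.py : state
import sys,json,numpy as np
from bench import status
P='cmd.json'
try:c=json.load(open(P))
except Exception:c=[144.813,582.266,195.492,166.031]
a=sys.argv[1:];v=[float(x) for x in a[1:]]
th=np.radians(c[3]);T=np.array([[np.cos(th),np.sin(th),0],[np.sin(th),-np.cos(th),0],[0,0,-1]])
if a and a[0]=='go':
    print('shift',np.round(T.T@(np.array(v[:3])-c[:3])/10,3),'rz',round(float(np.radians(c[3]-v[3])),4))
elif a:
    p=np.array(c[:3])+T@np.array(v[:3])*10;c=[*p,c[3]-np.degrees(v[3])];json.dump(c,open(P,'w'))
s=status.sense()
print('t',round(s['time'],2),'cmd',np.round(c,1),'tcp',np.round(s['tool_pos'],1),'yaw',round(s['tcp_rot'][2],1),'F',np.round(s['ft_force'],1),'Tq',np.round(s['wrist_torque'],3),'gap',round(s['finger_gap'],1),'grip',round(s['grip_force']),'q6',round(s['joint_pos'][5]))
E
python3 g.py go 497 213.5 195 160.5; python3 g.py go 497 213.5 80 160.5
```

```text
shift [-43.079 -27.284   0.049] rz 0.0965
t 0.1 cmd [144.8 582.3 195.5 166. ] tcp [144.6 581.7 194.6] yaw 166.0 F [-0.2 -0.3  0.7] Tq [ 0.003 -0.071 -0.019] gap 85.5 grip 0 q6 -5
shift [-43.079 -27.284  11.549] rz 0.0965
t 0.1 cmd [144.8 582.3 195.5 166. ] tcp [144.6 581.7 194.6] yaw 166.0 F [-0.2 -0.3  0.7] Tq [ 0.003 -0.071 -0.019] gap 85.5 grip 0 q6 -5
```

```bash
python3 -m handwheel '{"series": [[[-43.08,-27.28,0.05,0,0,0.0965,0.45],[-43.08,-27.28,0.05,0,0,0.0965,0.45],[-43.08,-27.28,0.05,0,0,0.0965,0.45],[-43.08,-27.28,0.05,0,0,0.0965,0.45],[-43.08,-27.28,0.05,0,0,0.0965,0.45],[-43.08,-27.28,0.05,0,0,0.0965,0.45],[-43.08,-27.28,0.05,0,0,0.0965,0.45],[-43.08,-27.28,0.05,0,0,0.0965,0.45],[-43.08,-27.28,0.05,0,0,0.0965,0.45],[-43.08,-27.28,4.0,0,0,0.0965,0.45],[-43.08,-27.28,6.0,0,0,0.0965,0.45],[-43.08,-27.28,6.0,0,0,0.0965,0.45]]]}' 120; python3 g.py did -43.08 -27.28 6 .0965; python3 - <<'E'
from bench import eyes
import cv2,pickle,numpy as np
o=[]
for n,(x,y) in dict(top=(160,150),side=(212,160)).items():
    d=eyes.snapshot(n);pickle.dump(d,open(n+'_b.pkl','wb'));o.append(d["img"][y:y+130,x:x+120,::-1])
cv2.imwrite('pics/b.png',cv2.convertScaleAbs(cv2.resize(np.hstack(o),None,fx=3.3,fy=3.3,interpolation=cv2.INTER_CUBIC),alpha=1.4,beta=10))
E
```

```text
time: 1.6
tool_pos: [494.8, 213.7, 133.2]
tcp_rot: [-179.8, -0.2, 160.6]
ft_force: [-0.6, 0.1, 0.4]
finger_gap: 38.3
grip_force: 0.0
t 1.6 cmd [497.  213.5 135.5 160.5] tcp [494.8 213.7 133.2] yaw 160.6 F [-0.6  0.1  0.4] Tq [ 0.074 -0.032  0.037] gap 38.3 grip 0 q6 -53
```

View pics/b.png

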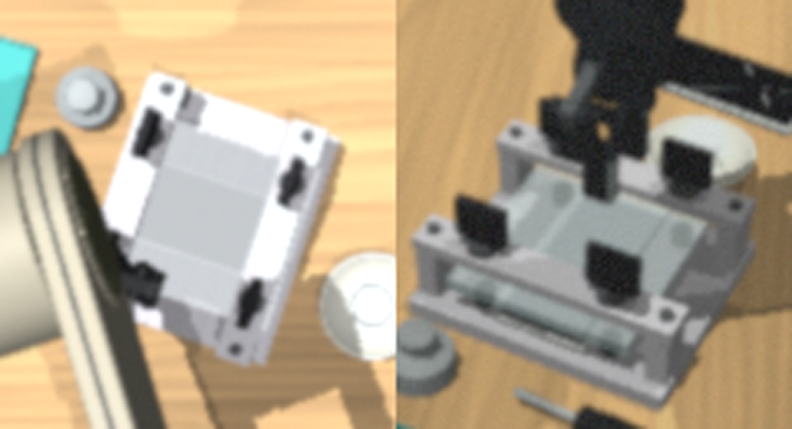

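The fingers (tips near (600,190) and (550,120) on the right half) straddle the wing at (612,265), with 14 mm of clearance on each side. Going down to grip.

```bash
python3 -m handwheel '{"series": [[[0,0,3,0,0,0,0.45],[0,0,5.5,0,0,0,0.45],[0,0,5.5,0,0,0,0.45],[0,0,5.5,0,0,0,0.2],[0,0,5.5,0,0,0,0],[0,0,5.5,0,0,0,0],[0,0,5.5,0,0,0,0],[0,0,5.5,0,0,0,0]]]}' 120; python3 g.py did 0 0 5.5 0
```

```text
time: 2.7
tool_pos: [497.1, 213.5, 80.6]
tcp_rot: [180.0, 0.0, 160.5]
ft_force: [-0.5, -0.4, 0.1]
finger_gap: 0.0
grip_force: 0.0
t 2.7 cmd [497.  213.5  80.5 160.5] tcp [497.1 213.5  80.6] yaw 160.5 F [-0.5 -0.4  0.1] Tq [ 0.027 -0.069 -0.006] gap 0.0 grip 0 q6 -53
```

```bash
python3 - <<'E'
from bench import eyes
import cv2,pickle,numpy as np
o=[]
for n,(x,y) in dict(top=(160,150),side=(212,160)).items():
    d=eyes.snapshot(n);pickle.dump(d,open(n+'_c.pkl','wb'));o.append(d["img"][y:y+130,x:x+120,::-1])
cv2.imwrite('pics/c.png',cv2.convertScaleAbs(cv2.resize(np.hstack(o),None,fx=3.3,fy=3.3,interpolation=cv2.INTER_CUBIC),alpha=1.6,beta=20))
from m import *
print(proj('side',[[497,213.5,80],[497,213.5,108],[497,213.5,134],[497,213.5,66]]),proj('top',[[497,213.5,80],[497,213.5,134]]))
E
```

```text
[[277.18632301 243.06701778]
 [277.42510663 233.87345032]
 [277.65243984 225.01299108]
 [277.06924558 247.53328964]] [[192.45398465 226.53666747]
 [189.20083359 226.90582533]]
```

View pics/c.png

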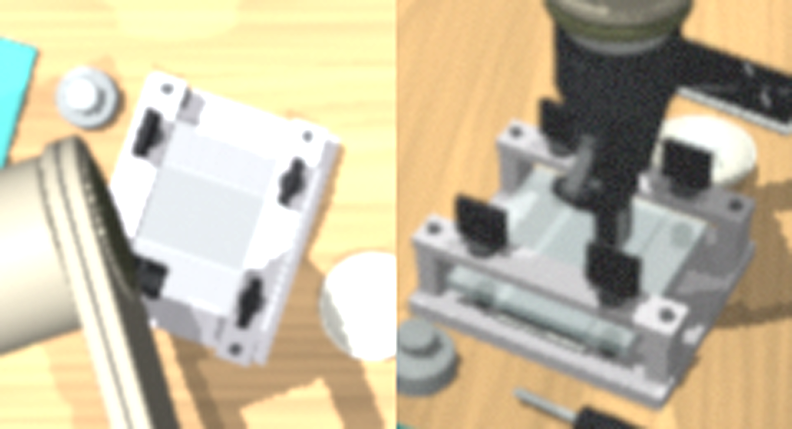

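The wing at (612,265) hides the fingers, so I can't tell yet why they shut to 0. I'm overlaying the expected tool axis on an enlarged crop of the same picture.

```bash
python3 - <<'E'
from m import *
x,y=245,180;f=10
im=cv2.resize(pickle.load(open('side_c.pkl','rb'))["img"][y:y+75,x:x+75,::-1],None,fx=f,fy=f,interpolation=cv2.INTER_CUBIC)[:600]
im=cv2.convertScaleAbs(im,alpha=2.2,beta=30)
def dot(X,c):
    p=((proj('side',X)[0]-[x,y]+.5)*f-.5).astype(int);cv2.circle(im,tuple(map(int,p)),4,c,-1)
for z in range(80,200,20):dot([497,213.5,z],(0,0,255))
th=np.radians(-19.5)
for k in(-20,20):
    for z in(74,108):dot([497+k*np.cos(th),213.5+k*np.sin(th),z],(0,255,0))
cv2.imwrite('pics/d.png',im)
E
```

```text
(no output)
```

View pics/d.png

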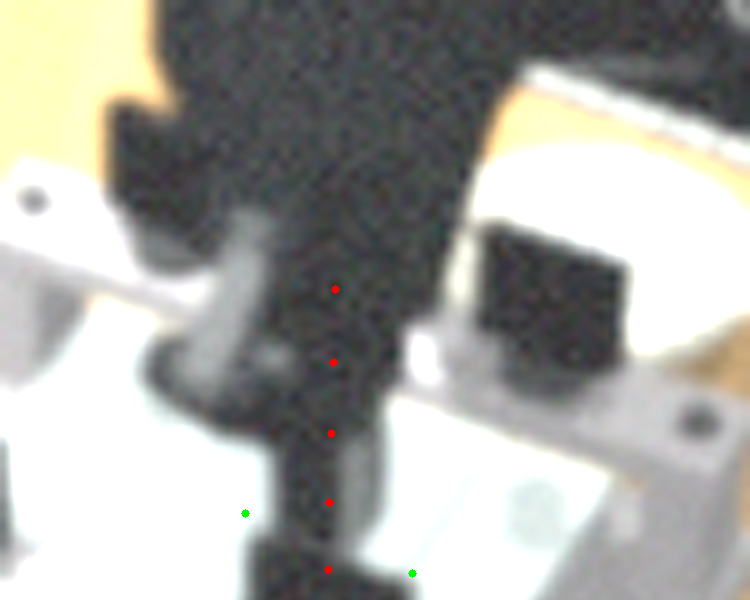

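The red axis dots (z=100 at y≈569, z=120 at y≈502) run down the visible finger, which ends at about y=540, right at the wing's top edge. Either the tip sits higher than stated or it is behind the wing, so I'm comparing the body box in both views.

```bash
python3 - <<'E'
from m import *
o=[];th=np.radians(160.5);X=np.array([np.cos(th),np.sin(th),0]);Y=np.array([np.sin(th),-np.cos(th),0])
for n,(x,y) in dict(top=(170,190),side=(240,150)).items():
    f=5
    im=cv2.resize(pickle.load(open(n+'_c.pkl','rb'))["img"][y:y+100,x:x+80,::-1],None,fx=f,fy=f,interpolation=cv2.INTER_CUBIC)
    im=cv2.convertScaleAbs(im,alpha=2.2,beta=30)
    for dp,c in(([0,0,0],(0,0,255)),([0,0,26],(0,255,0)),([-10,-28,0],(255,0,0))):
        P=[np.array([497,213.5,153.5])+a*38*X+b*42.5*Y+dp for a,b in((1,1),(1,-1),(-1,-1),(-1,1))]
        q=((proj(n,np.array(P))-[x,y]+.5)*f-.5).astype(np.int32)
        cv2.polylines(im,[q.reshape(-1,1,2)],True,c,1)
        t=((proj(n,np.array([[497,213.5,80.5]])+dp)[0]-[x,y]+.5)*f-.5).astype(int);cv2.circle(im,tuple(map(int,t)),3,c,-1)
    o.append(im)
cv2.imwrite('pics/e.png',np.hstack(o))
E
```

```text
(no output)
```

View pics/e.png

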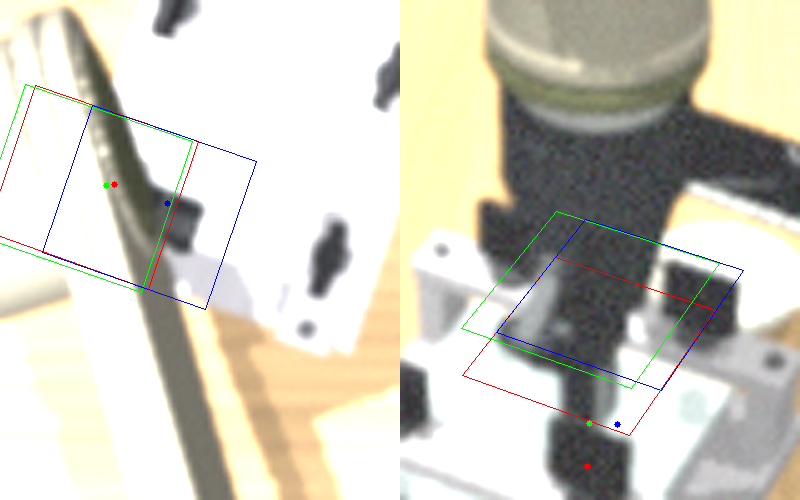

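In the side view the gripper sits about 26 mm higher than the red box predicts (green fits better), and the xy fits. So the tips probably closed just above the wing. I'll probe: raise, open, go 12 mm deeper and close gently.

```bash
python3 -m handwheel '{"series": [[[0,0,-3.5,0,0,0,0.45],[0,0,-3.5,0,0,0,0.45],[0,0,0,0,0,0,0.45],[0,0,1.2,0,0,0,0.45],[0,0,1.2,0,0,0,0.2],[0,0,1.2,0,0,0,0],[0,0,1.2,0,0,0,0],[0,0,1.2,0,0,0,0]]]}' 40; python3 g.py did 0 0 1.2 0
```

```text
time: 3.8
tool_pos: [497.2, 214.0, 68.9]
tcp_rot: [180.0, 0.0, 160.5]
ft_force: [-0.0, 3.5, -3.9]
finger_gap: 8.1
grip_force: 39.3
t 3.8 cmd [497.  213.5  68.5 160.5] tcp [497.2 214.   68.9] yaw 160.5 F [-0.   3.5 -3.9] Tq [ 0.581  0.027 -0.012] gap 8.1 grip 39 q6 -53
```

```bash
python3 -m handwheel '{"series": [[[0,0,0,0,0,0,0.4],[0,0,0,0,0,0,0.4],[0,0,1.0,0,0,0,0.4],[0,0,2.05,0,0,0,0.4],[0,0,2.05,0,0,0,0],[0,0,2.05,0,0,0,0],[0,0,2.05,0,0,0,0]]]}' 120; python3 g.py did 0 0 2.05 0; python3 - <<'E'
from bench import eyes
import cv2
d=eyes.snapshot("side");x,y=232,175
cv2.imwrite('pics/f.png',cv2.convertScaleAbs(cv2.resize(d["img"][y:y+85,x:x+90,::-1],None,fx=6,fy=6,interpolation=cv2.INTER_CUBIC),alpha=2.2,beta=30))
E
```

```text
time: 4.68
tool_pos: [496.4, 214.2, 47.2]
tcp_rot: [180.0, -0.1, 160.5]
ft_force: [2.3, 5.1, -7.2]
finger_gap: 7.7
grip_force: 117.0
t 4.67 cmd [497.  213.5  48.  160.5] tcp [496.4 214.2  47.2] yaw 160.5 F [ 2.3  5.1 -7.2] Tq [ 0.828 -0.171 -0.039] gap 7.7 grip 117 q6 -53
```

View pics/f.png

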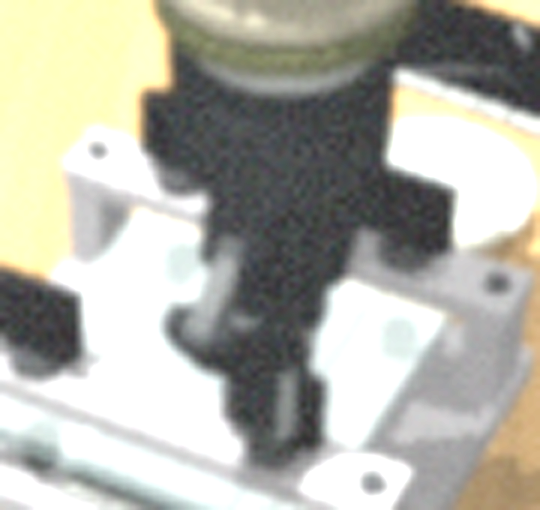

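The near finger now covers the wing from about (285,370) to (285,430), with the tip just above the collar at (275,450): a full grip. Now I turn.

```bash
python3 -m handwheel '{"series": [[[0,0,0,0,0,0.04,0],[0,0,0,0,0,0.08,0],[0,0,0,0,0,0.12,0],[0,0,0,0,0,0.16,0]]]}' >/dev/null; python3 g.py did 0 0 0 0.16;  python3 -m handwheel '{"series": [[[0,0,0,0,0,0.04,0]]]}' >/dev/null; python3 g.py did 0 0 0 0.04; python3 -m handwheel '{"series": [[[0,0,0,0,0,0.04,0]]]}' >/dev/null; python3 g.py did 0 0 0 0.04
```

```text
t 5.22 cmd [497.  213.5  48.  151.3] tcp [496.3 214.2  47.2] yaw 151.3 F [ 0.1  5.1 -8.6] Tq [ 0.701 -0.108  0.597] gap 7.6 grip 117 q6 -43
t 5.35 cmd [497.  213.5  48.  149. ] tcp [496.3 214.1  47.2] yaw 149.0 F [ 1.   5.6 -6.8] Tq [ 0.697 -0.067  0.616] gap 7.8 grip 117 q6 -41
t 5.47 cmd [497.  213.5  48.  146.8] tcp [496.3 214.2  47.2] yaw 146.7 F [ 1.5  6.2 -7.6] Tq [ 0.705 -0.084  0.59 ] gap 7.7 grip 117 q6 -39
```

```bash
for i in 1 2 3 4 5; do python3 -m handwheel '{"series": [[[0,0,0,0,0,0.04,0]]]}' >/dev/null; python3 g.py did 0 0 0 0.04|grep -o 'yaw.*grip'; done
```

```text
yaw 144.4 F [ 1.   4.8 -7.1] Tq [ 0.711 -0.073  0.616] gap 7.6 grip
yaw 142.2 F [ 0.8  4.6 -7. ] Tq [ 0.742 -0.07   0.563] gap 8.0 grip
yaw 139.9 F [ 1.5  4.7 -7.1] Tq [0.708 0.015 0.624] gap 7.8 grip
yaw 137.6 F [ 1.   4.5 -7.6] Tq [ 0.696 -0.042  0.559] gap 7.5 grip
yaw 135.3 F [-0.3  5.1 -6.7] Tq [ 0.757 -0.044  0.606] gap 7.6 grip
```

```bash
for i in 1 2 3 4 5; do python3 -m handwheel '{"series": [[[0,0,0,0,0,0.04,0]]]}' >/dev/null; python3 g.py did 0 0 0 0.04|grep -o 'yaw.*grip'; done
```

```text
yaw 133.0 F [ 0.3  5.2 -6.3] Tq [0.721 0.034 0.592] gap 7.8 grip
yaw 130.7 F [ 0.2  4.5 -6.5] Tq [0.773 0.081 0.658] gap 7.8 grip
yaw 128.4 F [-0.5  4.3 -7.2] Tq [0.771 0.087 0.555] gap 7.9 grip
yaw 126.1 F [-0.4  4.4 -7. ] Tq [0.745 0.01  0.622] gap 7.5 grip
yaw 123.8 F [ 0.   5.3 -6.1] Tq [0.781 0.039 0.631] gap 7.8 grip
```

```bash
for i in 1 2 3 4; do python3 -m handwheel '{"series": [[[0,0,0,0,0,0.04,0]]]}' >/dev/null; python3 g.py did 0 0 0 0.04|grep -o 'yaw.*grip'; done
```

```text
yaw 121.5 F [-0.1  4.1 -6.4] Tq [0.713 0.134 0.635] gap 8.0 grip
yaw 119.2 F [ 0.2  4.2 -6.9] Tq [0.72  0.114 0.633] gap 8.0 grip
yaw 116.9 F [-0.3  4.7 -6.2] Tq [0.778 0.17  0.711] gap 7.4 grip
yaw 114.7 F [-0.   5.1 -5.8] Tq [0.808 0.212 0.604] gap 7.7 grip
```

```bash
for i in 1 2; do python3 -m handwheel '{"series": [[[0,0,0,0,0,0.04,0]]]}' >/dev/null; python3 g.py did 0 0 0 0.04|grep -o 'yaw.*grip'; done
```

```text
yaw 112.4 F [ 0.5  4.5 -6.3] Tq [0.806 0.158 0.712] gap 7.7 grip
yaw 110.1 F [-0.2  4.3 -5.9] Tq [0.825 0.249 0.725] gap 7.7 grip
```

```bash
python3 g.py go 550.5 68 105 160.5
```

```text
shift [-15.505   0.026  -5.701] rz -0.88
t 7.47 cmd [497.  213.5  48.  110.1] tcp [496.  214.2  47.2] yaw 110.1 F [-0.2  4.3 -5.9] Tq [0.825 0.249 0.725] gap 7.7 grip 118 q6 -2
```

```bash
python3 -m handwheel '{"series": [[[0,0,0,0,0,0,0.4],[0,0,0,0,0,0,0.4],[0,0,-5.7,0,0,0,0.4],[-15.5,0.03,-5.7,0,0,-0.88,0.4],[-15.5,0.03,-5.7,0,0,-0.88,0.4],[-15.5,0.03,-5.7,0,0,-0.88,0.4],[-15.5,0.03,-5.7,0,0,-0.88,0.4],[-15.5,0.03,-5.7,0,0,-0.88,0.4],[-15.5,0.03,-5.7,0,0,-0.88,0.4],[-15.5,0.03,-1,0,0,-0.88,0.4],[-15.5,0.03,0,0,0,-0.88,0.4],[-15.5,0.03,0,0,0,-0.88,0]]]}' >/dev/null; python3 g.py did -15.5 .03 0 -0.88;python3 -m handwheel '{"series": [[[0,0,0,0,0,0,0],[0,0,0,0,0,0,0],[0,0,0,0,0,0.04,0],[0,0,0,0,0,0.08,0],[0,0,0,0,0,0.12,0]]]}' >/dev/null; python3 g.py did 0 0 0 0.12; for i in 1 2 3 4; do python3 -m handwheel '{"series": [[[0,0,0,0,0,0.04,0]]]}' >/dev/null; python3 g.py did 0 0 0 0.04|grep -o 'yaw.*grip'; done
```

```text
t 8.97 cmd [550.5  68.1  48.  160.5] tcp [549.8  68.1  47.6] yaw 160.4 F [0.6 0.6 0.8] Tq [-0.026 -0.041 -0.033] gap 17.2 grip 0 q6 -69
t 9.6 cmd [550.5  68.1  48.  153.6] tcp [550.8  68.3  48.9] yaw 153.6 F [-2.3  1.3 -1.6] Tq [0.241 0.489 0.371] gap 7.7 grip 117 q6 -62
yaw 151.3 F [-3.3  1.6  0.5] Tq [0.196 0.46  0.514] gap 7.1 grip
yaw 149.0 F [-3.   0.8 -0.8] Tq [0.216 0.472 0.623] gap 7.7 grip
yaw 146.7 F [-1.9  1.3 -1.8] Tq [0.217 0.451 0.596] gap 7.8 grip
yaw 144.4 F [-3.1  1.1 -0.7] Tq [0.136 0.432 0.615] gap 7.5 grip
```

Good grip on C, running free at about 0.6.

```bash
for i in 1 2 3 4 5; do python3 -m handwheel '{"series": [[[0,0,0,0,0,0.04,0]]]}' >/dev/null; python3 g.py did 0 0 0 0.04|grep -o 'yaw.*grip'; done
```

```text
yaw 142.1 F [-2.5  1.5 -0.9] Tq [0.159 0.472 0.621] gap 7.7 grip
yaw 139.9 F [-3.2  2.  -0.8] Tq [0.163 0.458 0.568] gap 8.0 grip
yaw 137.6 F [-1.8  1.1 -1. ] Tq [0.137 0.441 0.642] gap 7.6 grip
yaw 135.3 F [-2.2  1.1 -0.7] Tq [0.189 0.468 0.655] gap 7.4 grip
yaw 133.0 F [-2.5  1.2 -0.7] Tq [0.215 0.447 0.653] gap 7.3 grip
```

```bash
for i in 1 2 3; do python3 -m handwheel '{"series": [[[0,0,0,0,0,0.04,0]]]}' >/dev/null; python3 g.py did 0 0 0 0.04|grep -o 'yaw.*grip'; done
```

```text
yaw 130.7 F [-2.5  1.1  0.6] Tq [0.241 0.444 0.643] gap 7.5 grip
yaw 128.4 F [-2.2  1.3 -1.3] Tq [0.266 0.407 0.552] gap 7.5 grip
yaw 126.1 F [-2.2  1.9 -0.8] Tq [0.205 0.407 0.633] gap 7.5 grip
```

```bash
for i in 1 2 3; do python3 -m handwheel '{"series": [[[0,0,0,0,0,0.04,0]]]}' >/dev/null; python3 g.py did 0 0 0 0.04|grep -o 'yaw.*grip'; done
```

```text
yaw 123.8 F [-2.5  1.2 -0.7] Tq [0.28  0.445 0.642] gap 7.6 grip
yaw 121.5 F [-2.9  1.2 -0.8] Tq [0.228 0.476 0.584] gap 7.5 grip
yaw 119.2 F [-2.3  1.   0.3] Tq [0.239 0.448 0.588] gap 7.4 grip
```

```bash
for i in 1 2 3 4; do python3 -m handwheel '{"series": [[[0,0,0,0,0,0.04,0]]]}' >/dev/null; python3 g.py did 0 0 0 0.04|grep -o 'yaw.*grip'; done
```

```text
yaw 116.9 F [-2.2  1.3 -0.3] Tq [0.263 0.456 0.56 ] gap 7.3 grip
yaw 114.6 F [-2.7  1.5 -0.3] Tq [0.186 0.437 0.645] gap 7.8 grip
yaw 112.3 F [-2.6  1.6 -1.3] Tq [0.248 0.427 0.667] gap 7.7 grip
yaw 110.1 F [-2.4  1.  -1.4] Tq [0.185 0.463 0.666] gap 7.5 grip
```

```bash
for i in 1 2 3; do python3 -m handwheel '{"series": [[[0,0,0,0,0,0.03,0]]]}' >/dev/null; python3 g.py did 0 0 0 0.03|grep -o 'yaw.*grip'; done
```

```text
yaw 108.3 F [-3.7  1.5  2.2] Tq [0.295 0.652 0.674] gap 7.7 grip
yaw 106.6 F [-4.   2.3  5.3] Tq [0.407 0.841 0.634] gap 7.6 grip
yaw 104.8 F [-4.8  2.6  5.7] Tq [0.439 0.901 0.641] gap 7.3 grip
```

```bash
for i in 1 2 3; do python3 -m handwheel '{"series": [[[0,0,0,0,0,0.03,0]]]}' >/dev/null; python3 g.py did 0 0 0 0.03|grep -o 'yaw.*grip'; done; python3 g.py
```

```text
yaw 103.1 F [-4.7  2.6  6.1] Tq [0.408 0.87  0.661] gap 7.5 grip
yaw 101.4 F [-4.8  3.5  6.1] Tq [0.433 0.952 0.69 ] gap 7.5 grip
yaw 99.7 F [-6.   2.6  5.4] Tq [0.425 0.968 0.652] gap 7.6 grip
t 12.72 cmd [550.5  68.1  48.   99.8] tcp [550.9  68.3  48.9] yaw 99.7 F [-6.   2.6  5.4] Tq [0.425 0.968 0.652] gap 7.6 grip 119 q6 -8
```

```bash
for i in 1 2 3; do python3 -m handwheel '{"series": [[[0,0,0,0,0,0.02,0]]]}' >/dev/null; python3 g.py did 0 0 0 0.02|grep -o 'yaw.*grip'; done; python3 g.py go 456.7 101.8 105 160.5
```

```text
yaw 98.6 F [-4.2  2.4  5.3] Tq [0.478 0.933 0.667] gap 7.6 grip
yaw 97.4 F [-4.1  2.6  6. ] Tq [0.434 0.897 0.736] gap 7.4 grip
yaw 96.3 F [-4.3  2.6  6.6] Tq [0.416 0.899 0.688] gap 7.5 grip
shift [ 4.387 -8.953 -5.701] rz -1.12
t 13.1 cmd [550.5  68.1  48.   96.3] tcp [550.9  68.4  48.9] yaw 96.3 F [-4.3  2.6  6.6] Tq [0.416 0.899 0.688] gap 7.5 grip 119 q6 -5
```

```bash
python3 -m handwheel '{"series": [[[0,0,0,0,0,0,0.4],[0,0,0,0,0,0,0.4],[0,0,-5.7,0,0,0,0.4],[4.39,-8.95,-5.7,0,0,-1.12,0.4],[4.39,-8.95,-5.7,0,0,-1.12,0.4],[4.39,-8.95,-5.7,0,0,-1.12,0.4],[4.39,-8.95,-5.7,0,0,-1.12,0.4],[4.39,-8.95,-5.7,0,0,-1.12,0.4],[4.39,-8.95,-5.7,0,0,-1.12,0.4],[4.39,-8.95,-5.7,0,0,-1.12,0.4],[4.39,-8.95,-1,0,0,-1.12,0.4],[4.39,-8.95,0,0,0,-1.12,0.4]]]}' >/dev/null; python3 g.py did 4.39 -8.95 0 -1.12;python3 -m handwheel '{"series": [[[0,0,0,0,0,0,0],[0,0,0,0,0,0,0],[0,0,0,0,0,0,0],[0,0,0,0,0,0.04,0],[0,0,0,0,0,0.08,0],[0,0,0,0,0,0.12,0]]]}' >/dev/null; python3 g.py did 0 0 0 0.12; for i in 1 2 3 4; do python3 -m handwheel '{"series": [[[0,0,0,0,0,0.03,0]]]}' >/dev/null; python3 g.py did 0 0 0 0.03|grep -o 'yaw.*grip'; done
```

```text
t 14.6 cmd [456.7 101.8  48.  160.5] tcp [454.2 101.5  45.2] yaw 160.3 F [-0.2 -0.4 -0.8] Tq [-0.004  0.022 -0.033] gap 34.5 grip 0 q6 -64
t 15.35 cmd [456.7 101.8  48.  153.6] tcp [457.  101.5  49. ] yaw 153.6 F [-4.6 -3.6  2.5] Tq [-0.591  0.778  0.558] gap 7.3 grip 118 q6 -57
yaw 151.9 F [-4.8 -3.1  2.1] Tq [-0.635  0.776  0.598] gap 7.7 grip
yaw 150.2 F [-4.5 -3.6  2.5] Tq [-0.651  0.806  0.605] gap 7.5 grip
yaw 148.4 F [-4.  -3.9  2.5] Tq [-0.577  0.789  0.563] gap 7.5 grip
yaw 146.7 F [-4.7 -3.4  2.8] Tq [-0.601  0.826  0.619] gap 7.7 grip
```

```bash
for i in 1 2 3 4 5; do python3 -m handwheel '{"series": [[[0,0,0,0,0,0.04,0]]]}' >/dev/null; python3 g.py did 0 0 0 0.04|grep -o 'yaw.*grip'; done
```

```text
yaw 144.4 F [-4.4 -4.1  2.1] Tq [-0.63   0.789  0.628] gap 7.8 grip
yaw 142.1 F [-5.1 -3.7  2.5] Tq [-0.662  0.784  0.609] gap 7.4 grip
yaw 139.8 F [-5.1 -4.3  1.8] Tq [-0.645  0.759  0.581] gap 7.7 grip
yaw 137.5 F [-4.9 -4.5  3.6] Tq [-0.687  0.83   0.617] gap 7.6 grip
yaw 135.2 F [-4.3 -3.   3. ] Tq [-0.658  0.843  0.553] gap 7.5 grip
```

```bash
for i in 1 2 3; do python3 -m handwheel '{"series": [[[0,0,0,0,0,0.04,0]]]}' >/dev/null; python3 g.py did 0 0 0 0.04|grep -o 'yaw.*grip'; done
```

```text
yaw 133.0 F [-4.7 -3.5  1.9] Tq [-0.699  0.808  0.574] gap 7.6 grip
yaw 130.7 F [-4.7 -4.1  3.4] Tq [-0.712  0.794  0.583] gap 7.4 grip
yaw 128.4 F [-4.  -4.1  1.5] Tq [-0.749  0.818  0.636] gap 7.4 grip
```

```bash
for i in 1 2 3 4; do python3 -m handwheel '{"series": [[[0,0,0,0,0,0.04,0]]]}' >/dev/null; python3 g.py did 0 0 0 0.04|grep -o 'yaw.*grip'; done
```

```text
yaw 126.1 F [-4.6 -3.4  2.7] Tq [-0.726  0.791  0.606] gap 8.1 grip
yaw 123.8 F [-5.  -3.9  2.6] Tq [-0.767  0.857  0.631] gap 7.8 grip
yaw 121.5 F [-5.  -4.1  2.3] Tq [-0.736  0.814  0.622] gap 8.0 grip
yaw 119.2 F [-5.7 -4.3  2.9] Tq [-0.682  0.82   0.652] gap 7.5 grip
```

```bash
for i in 1 2 3; do python3 -m handwheel '{"series": [[[0,0,0,0,0,0.04,0]]]}' >/dev/null; python3 g.py did 0 0 0 0.04|grep -o 'yaw.*grip'; done
```

```text
yaw 116.9 F [-5.2 -5.   3.4] Tq [-0.735  0.858  0.708] gap 7.7 grip
yaw 114.6 F [-5.5 -4.7  3.3] Tq [-0.769  0.827  0.674] gap 7.7 grip
yaw 112.3 F [-4.6 -4.9  2.4] Tq [-0.709  0.882  0.65 ] gap 7.6 grip
```

```bash
python3 g.py go 590.8 181.2 105 160.5
```

```text
shift [ 2.236 15.419 -5.701] rz -0.84
t 17.73 cmd [456.7 101.8  48.  112.4] tcp [456.9 101.3  49. ] yaw 112.3 F [-4.6 -4.9  2.4] Tq [-0.709  0.882  0.65 ] gap 7.6 grip 118 q6 -16
```

```bash
python3 -m handwheel '{"series": [[[0,0,0,0,0,0,0.4],[0,0,0,0,0,0,0.4],[0,0,-5.7,0,0,0,0.4],[2.24,15.42,-5.7,0,0,-0.84,0.4],[2.24,15.42,-5.7,0,0,-0.84,0.4],[2.24,15.42,-5.7,0,0,-0.84,0.4],[2.24,15.42,-5.7,0,0,-0.84,0.4],[2.24,15.42,-5.7,0,0,-0.84,0.4],[2.24,15.42,-5.7,0,0,-0.84,0.4],[2.24,15.42,-1,0,0,-0.84,0.4],[2.24,15.42,0,0,0,-0.84,0.4],[2.24,15.42,0,0,0,-0.84,0.3]]]}' >/dev/null; python3 g.py did 2.24 15.42 0 -0.84;python3 -m handwheel '{"series": [[[0,0,0,0,0,0,0],[0,0,0,0,0,0,0],[0,0,0,0,0,0,0],[0,0,0,0,0,0.04,0],[0,0,0,0,0,0.08,0],[0,0,0,0,0,0.12,0]]]}' >/dev/null; python3 g.py did 0 0 0 0.12; for i in 1 2 3 4; do python3 -m handwheel '{"series": [[[0,0,0,0,0,0.03,0]]]}' >/dev/null; python3 g.py did 0 0 0 0.03|grep -o 'yaw.*grip'; done
```

```text
t 19.23 cmd [590.8 181.2  48.  160.5] tcp [590.  181.1  47.5] yaw 160.4 F [0.7 0.1 0.4] Tq [ 0.003 -0.017 -0.029] gap 25.8 grip 0 q6 -58
t 19.98 cmd [590.8 181.2  48.  153.6] tcp [591.9 181.2  50.1] yaw 153.6 F [-3.  -3.   7.4] Tq [-0.461  0.556  0.575] gap 7.6 grip 118 q6 -51
yaw 151.9 F [-2.7 -2.3  6.9] Tq [-0.483  0.542  0.576] gap 7.1 grip
yaw 150.2 F [-3.4 -3.1  6.4] Tq [-0.515  0.576  0.587] gap 7.2 grip
yaw 148.4 F [-3.6 -3.2  8. ] Tq [-0.519  0.574  0.572] gap 7.4 grip
yaw 146.7 F [-3.4 -3.   6.7] Tq [-0.574  0.574  0.581] gap 7.6 grip
```

```bash
for i in 1 2 3 4 5; do python3 -m handwheel '{"series": [[[0,0,0,0,0,0.04,0]]]}' >/dev/null; python3 g.py did 0 0 0 0.04|grep -o 'yaw.*grip'; done
```

```text
yaw 144.4 F [-3.  -2.9  6.6] Tq [-0.62   0.582  0.615] gap 7.2 grip
yaw 142.1 F [-3.7 -4.8  6.9] Tq [-0.635  0.61   0.59 ] gap 7.3 grip
yaw 139.8 F [-4.7 -4.4  8.1] Tq [-0.673  0.692  0.589] gap 7.5 grip
yaw 137.5 F [-4.2 -4.3  7.4] Tq [-0.673  0.706  0.619] gap 7.4 grip
yaw 135.2 F [-4.3 -4.5  8.1] Tq [-0.774  0.74   0.658] gap 7.6 grip
```

```bash
for i in 1 2 3; do python3 -m handwheel '{"series": [[[0,0,0,0,0,0.04,0]]]}' >/dev/null; python3 g.py did 0 0 0 0.04|grep -o 'yaw.*grip'; done
```

```text
yaw 133.0 F [-4.4 -4.5  8.1] Tq [-0.728  0.755  0.583] gap 7.6 grip
yaw 130.7 F [-4.7 -4.4  7.5] Tq [-0.752  0.81   0.589] gap 7.1 grip
yaw 128.4 F [-4.9 -4.8  8.4] Tq [-0.83   0.835  0.574] gap 7.4 grip
```

```bash
for i in 1 2 3 4; do python3 -m handwheel '{"series": [[[0,0,0,0,0,0.04,0]]]}' >/dev/null; python3 g.py did 0 0 0 0.04|grep -o 'yaw.*grip'; done
```

```text
yaw 126.1 F [-5.2 -4.9  8.9] Tq [-0.866  0.837  0.595] gap 7.7 grip
yaw 123.8 F [-6.  -4.5  9.5] Tq [-0.876  0.921  0.633] gap 7.4 grip
yaw 121.5 F [-5.8 -4.9  9.3] Tq [-0.872  0.976  0.565] gap 7.5 grip
yaw 119.2 F [-6.  -5.8  9.4] Tq [-0.877  0.972  0.581] gap 7.5 grip
```

```bash
for i in 1 2 3; do python3 -m handwheel '{"series": [[[0,0,0,0,0,0.04,0]]]}' >/dev/null; python3 g.py did 0 0 0 0.04|grep -o 'yaw.*grip'; done
```

```text
yaw 116.9 F [-6.3 -5.1  9.3] Tq [-0.949  0.959  0.62 ] gap 7.3 grip
yaw 114.6 F [-6.7 -4.8  9.2] Tq [-0.907  1.011  0.66 ] gap 7.2 grip
yaw 112.3 F [-5.3 -4.9  9.4] Tq [-0.934  1.129  0.583] gap 7.5 grip
```

```bash
for i in 1 2 3 4; do python3 -m handwheel '{"series": [[[0,0,0,0,0,0.04,0]]]}' >/dev/null; python3 g.py did 0 0 0 0.04|grep -o 'yaw.*grip'; done
```

```text
yaw 110.0 F [-6.5 -6.3 10.6] Tq [-0.943  1.108  0.565] gap 7.7 grip
yaw 107.7 F [-6.1 -5.5 10.7] Tq [-1.009  1.163  0.582] gap 7.1 grip
yaw 105.5 F [-7.3 -5.3 10.3] Tq [-0.977  1.22   0.668] gap 7.3 grip
yaw 103.2 F [-6.5 -5.4 10.9] Tq [-1.021  1.2    0.652] gap 7.3 grip
```

```bash
for i in 1 2 3; do python3 -m handwheel '{"series": [[[0,0,0,0,0,0.04,0]]]}' >/dev/null; python3 g.py did 0 0 0 0.04|grep -o 'yaw.*grip'; done
```

```text
yaw 100.9 F [-6.7 -6.1 10.7] Tq [-1.029  1.339  0.757] gap 7.2 grip
yaw 98.6 F [-7.9 -4.6 10.6] Tq [-1.073  1.399  0.746] gap 7.4 grip
yaw 96.3 F [-7.4 -6.  11.7] Tq [-1.08   1.353  0.752] gap 7.3 grip
```

```bash
python3 g.py go 496.3 214.2 105 118
```

```text
shift [ 4.318 -9.028 -5.701] rz -0.3782
t 23.23 cmd [590.8 181.2  48.   96.3] tcp [591.1 180.5  50.2] yaw 96.3 F [-7.4 -6.  11.7] Tq [-1.08   1.353  0.752] gap 7.3 grip 119 q6 6
```

```bash
python3 -m handwheel '{"series": [[[0,0,0,0,0,0,0.4],[0,0,0,0,0,0,0.4],[0,0,-5.7,0,0,0,0.4],[4.32,-9.03,-5.7,0,0,-0.378,0.4],[4.32,-9.03,-5.7,0,0,-0.378,0.4],[4.32,-9.03,-5.7,0,0,-0.378,0.4],[4.32,-9.03,-1,0,0,-0.378,0.4],[4.32,-9.03,0,0,0,-0.378,0.4],[4.32,-9.03,0,0,0,-0.378,0],[4.32,-9.03,0,0,0,-0.378,0],[4.32,-9.03,0,0,0,-0.378,0],[4.32,-9.03,0,0,0,-0.378,0]]]}' >/dev/null; python3 g.py did 4.32 -9.03 0 -0.378;python3 -m handwheel '{"series": [[[0,0,0,0,0,0.05,0],[0,0,0,0,0,0.1,0],[0,0,0,0,0,0.14,0]]]}' >/dev/null; python3 g.py did 0 0 0 0.14; for i in 1 2 3 4; do python3 -m handwheel '{"series": [[[0,0,0,0,0,0.04,0]]]}' >/dev/null; python3 g.py did 0 0 0 0.04|grep -o 'yaw.*grip'; done
```

```text
t 24.73 cmd [496.3 214.2  48.  118. ] tcp [496.8 214.1  48.9] yaw 118.0 F [-3.  -3.   1.9] Tq [-0.51   0.493  0.082] gap 7.6 grip 118 q6 -10
t 25.1 cmd [496.3 214.2  48.  110. ] tcp [496.7 214.   48.9] yaw 109.9 F [-2.8 -3.3  3.6] Tq [-0.582  0.664  0.681] gap 7.4 grip 119 q6 -2
yaw 107.6 F [-4.  -3.7  3. ] Tq [-0.63   0.63   0.657] gap 7.5 grip
yaw 105.4 F [-3.5 -3.5  4.6] Tq [-0.608  0.706  0.653] gap 7.5 grip
yaw 103.1 F [-3.6 -3.9  3.8] Tq [-0.688  0.652  0.691] gap 7.2 grip
yaw 100.8 F [-4.3 -4.4  4. ] Tq [-0.704  0.713  0.691] gap 7.6 grip
```

```bash
for i in 1 2 3 4; do python3 -m handwheel '{"series": [[[0,0,0,0,0,0.04,0]]]}' >/dev/null; python3 g.py did 0 0 0 0.04|grep -o 'yaw.*grip'; done
```

```text
yaw 98.5 F [-4.5 -4.1  3.9] Tq [-0.664  0.728  0.701] gap 7.3 grip
yaw 96.2 F [-4.6 -4.3  4.6] Tq [-0.705  0.848  0.75 ] gap 7.6 grip
yaw 93.9 F [-5.  -4.1  4.5] Tq [-0.708  0.816  0.745] gap 7.7 grip
yaw 91.6 F [-4.9 -3.7  5.8] Tq [-0.721  0.885  0.758] gap 7.5 grip
```

```bash
for i in 1 2 ; do python3 -m handwheel '{"series": [[[0,0,0,0,0,0.03,0]]]}' >/dev/null; python3 g.py did 0 0 0 0.03|grep -o 'yaw.*grip'; done
```

```text
yaw 89.9 F [-4.8 -3.9  4.7] Tq [-0.746  0.827  0.832] gap 7.7 grip
yaw 88.2 F [-4.8 -4.4  5.1] Tq [-0.796  0.881  0.852] gap 7.5 grip
```

```bash
for i in 1 2 ; do python3 -m handwheel '{"series": [[[0,0,0,0,0,0.025,0]]]}' >/dev/null; python3 g.py did 0 0 0 0.025|grep -o 'yaw.*grip'; done
```

```text
yaw 86.8 F [-5.2 -3.9  5.4] Tq [-0.782  0.851  0.834] gap 7.8 grip
yaw 85.3 F [-5.1 -3.8  5.3] Tq [-0.719  0.917  0.862] gap 7.7 grip
```

```bash
for i in 1 2 ; do python3 -m handwheel '{"series": [[[0,0,0,0,0,0.03,0]]]}' >/dev/null; python3 g.py did 0 0 0 0.03|grep -o 'yaw.*grip'; done
```

```text
yaw 83.6 F [-5.7 -3.8  5.7] Tq [-0.723  0.981  0.837] gap 7.9 grip
yaw 81.9 F [-5.6 -4.7  5.5] Tq [-0.756  1.024  0.89 ] gap 7.7 grip
```

```bash
for i in 1 2 ; do python3 -m handwheel '{"series": [[[0,0,0,0,0,0.03,0]]]}' >/dev/null; python3 g.py did 0 0 0 0.03|grep -o 'yaw.*grip'; done
```

```text
yaw 80.2 F [-5.8 -4.9  6. ] Tq [-0.759  0.994  0.882] gap 7.7 grip
yaw 78.5 F [-6.3 -5.1  6.7] Tq [-0.769  1.062  0.978] gap 7.3 grip
```

```bash
for i in 1 2; do python3 -m handwheel '{"series": [[[0,0,0,0,0,0.01,0]]]}' >/dev/null; python3 g.py did 0 0 0 0.01; done
```

```text
t 27.23 cmd [496.3 214.2  48.   77.9] tcp [496.3 214.   49. ] yaw 77.9 F [-6.5 -5.2  6.2] Tq [-0.783  1.056  0.981] gap 7.8 grip 119 q6 30
t 27.35 cmd [496.3 214.2  48.   77.3] tcp [496.3 214.   49. ] yaw 77.4 F [-6.3 -4.2  6.3] Tq [-0.787  0.995  0.969] gap 7.4 grip 120 q6 31
```

```bash
python3 g.py go 550.8 68.2 105 104
```

```text
shift [-13.047   8.527  -5.701] rz -0.4659
t 27.35 cmd [496.3 214.2  48.   77.3] tcp [496.3 214.   49. ] yaw 77.4 F [-6.3 -4.2  6.3] Tq [-0.787  0.995  0.969] gap 7.4 grip 120 q6 31
```

```bash
python3 -m handwheel '{"series": [[[0,0,0,0,0,0,0.4],[0,0,0,0,0,0,0.4],[0,0,-5.7,0,0,0,0.4],[-13.05,8.53,-5.7,0,0,-0.466,0.4],[-13.05,8.53,-5.7,0,0,-0.466,0.4],[-13.05,8.53,-5.7,0,0,-0.466,0.4],[-13.05,8.53,-5.7,0,0,-0.466,0.4],[-13.05,8.53,-1,0,0,-0.466,0.4],[-13.05,8.53,0,0,0,-0.466,0.4],[-13.05,8.53,0,0,0,-0.466,0],[-13.05,8.53,0,0,0,-0.466,0],[-13.05,8.53,0,0,0,-0.466,0]]]}' >/dev/null; python3 g.py did -13.05 8.53 0 -0.466;python3 -m handwheel '{"series": [[[0,0,0,0,0,0,0],[0,0,0,0,0,0.05,0],[0,0,0,0,0,0.1,0],[0,0,0,0,0,0.14,0]]]}' >/dev/null; python3 g.py did 0 0 0 0.14; for i in 1 2 3 4; do python3 -m handwheel '{"series": [[[0,0,0,0,0,0.04,0]]]}' >/dev/null; python3 g.py did 0 0 0 0.04|grep -o 'yaw.*grip'; done
```

```text
t 28.85 cmd [550.8  68.2  48.  104. ] tcp [551.   68.8  49. ] yaw 104.0 F [-5.2  2.4  1.1] Tq [0.388 0.836 0.107] gap 7.6 grip 118 q6 -12
t 29.35 cmd [550.8  68.2  48.   96. ] tcp [551.   68.8  49.1] yaw 96.0 F [-4.2  3.7  2.4] Tq [0.48  0.824 0.669] gap 7.8 grip 119 q6 -4
yaw 93.7 F [-4.   3.5  2.4] Tq [0.424 0.815 0.747] gap 7.3 grip
yaw 91.4 F [-4.7  2.8  2.3] Tq [0.417 0.858 0.77 ] gap 7.7 grip
yaw 89.1 F [-4.2  0.7  2.7] Tq [0.487 0.753 0.72 ] gap 7.5 grip
yaw 86.8 F [-4.   1.5  2.9] Tq [0.457 0.757 0.766] gap 8.0 grip
```

```bash
for i in 1 2 3 4; do python3 -m handwheel '{"series": [[[0,0,0,0,0,0.04,0]]]}' >/dev/null; python3 g.py did 0 0 0 0.04|grep -o 'yaw.*grip'; done
```

```text
yaw 84.5 F [-5.1  2.5  2.6] Tq [0.445 0.779 0.79 ] gap 7.5 grip
yaw 82.2 F [-3.8  3.2  2.4] Tq [0.474 0.748 0.795] gap 7.6 grip
yaw 79.9 F [-4.5  2.   2.1] Tq [0.398 0.718 0.838] gap 7.9 grip
yaw 77.7 F [-3.9  2.4  2.2] Tq [0.426 0.779 0.817] gap 7.2 grip
```

```bash
for i in 1 2 ; do python3 -m handwheel '{"series": [[[0,0,0,0,0,0.03,0]]]}' >/dev/null; python3 g.py did 0 0 0 0.03|grep -o 'yaw.*grip'; done
```

```text
yaw 75.9 F [-4.3  2.4  3.4] Tq [0.5   0.834 0.799] gap 7.7 grip
yaw 74.2 F [-4.5  2.7  3.7] Tq [0.469 0.851 0.849] gap 7.4 grip
```

```bash
for i in 1 2 3; do python3 -m handwheel '{"series": [[[0,0,0,0,0,0.03,0]]]}' >/dev/null; python3 g.py did 0 0 0 0.03|grep -o 'yaw.*grip'; done
```

```text
yaw 72.5 F [-4.7  3.   2.6] Tq [0.438 0.735 0.888] gap 7.7 grip
yaw 70.8 F [-3.9  3.6  3.8] Tq [0.464 0.746 0.883] gap 7.7 grip
yaw 69.1 F [-5.   2.8  4.9] Tq [0.526 0.783 0.823] gap 7.5 grip
```

```bash
for i in 1 2; do python3 -m handwheel '{"series": [[[0,0,0,0,0,0.025,0]]]}' >/dev/null; python3 g.py did 0 0 0 0.025|grep -o 'yaw.*grip'; done
```

```text
yaw 67.6 F [-4.6  2.6  3.1] Tq [0.486 0.826 0.854] gap 7.5 grip
yaw 66.2 F [-4.5  2.2  3.3] Tq [0.494 0.834 0.881] gap 7.4 grip
```

```bash
for i in 1 2; do python3 -m handwheel '{"series": [[[0,0,0,0,0,0.025,0]]]}' >/dev/null; python3 g.py did 0 0 0 0.025|grep -o 'yaw.*grip'; done
```

```text
yaw 64.8 F [-4.4  2.3  4.1] Tq [0.463 0.75  0.904] gap 7.4 grip
yaw 63.3 F [-4.1  3.5  3.8] Tq [0.442 0.758 0.904] gap 7.6 grip
```

```bash
for i in 1 2; do python3 -m handwheel '{"series": [[[0,0,0,0,0,0.02,0]]]}' >/dev/null; python3 g.py did 0 0 0 0.02|grep -o 'yaw.*grip'; done
```

```text
yaw 62.2 F [-4.9  4.2  3.7] Tq [0.355 0.759 0.942] gap 7.5 grip
yaw 61.1 F [-4.8  2.5  2.8] Tq [0.339 0.695 0.963] gap 7.3 grip
```

```bash
python3 -m handwheel '{"series": [[[0,0,0,0,0,0.015,0]]]}' >/dev/null; python3 g.py did 0 0 0 0.015; python3 g.py go 456.9 101.5 105 120
```

```text
t 31.85 cmd [550.8  68.2  48.   60.2] tcp [551.4  68.7  49.1] yaw 60.2 F [-4.6  2.6  3.2] Tq [0.37  0.739 1.008] gap 7.3 grip 119 q6 32
shift [-1.779 -9.806 -5.701] rz -1.0441
t 31.85 cmd [550.8  68.2  48.   60.2] tcp [551.4  68.7  49.1] yaw 60.2 F [-4.6  2.6  3.2] Tq [0.37  0.739 1.008] gap 7.3 grip 119 q6 32
```

```bash
python3 -m handwheel '{"series": [[[0,0,0,0,0,0,0.4],[0,0,0,0,0,0,0.4],[0,0,-5.7,0,0,0,0.4],[-1.78,-9.81,-5.7,0,0,-1.044,0.4],[-1.78,-9.81,-5.7,0,0,-1.044,0.4],[-1.78,-9.81,-5.7,0,0,-1.044,0.4],[-1.78,-9.81,-5.7,0,0,-1.044,0.4],[-1.78,-9.81,-5.7,0,0,-1.044,0.4],[-1.78,-9.81,-5.7,0,0,-1.044,0.4],[-1.78,-9.81,-5.7,0,0,-1.044,0.4],[-1.78,-9.81,-1,0,0,-1.044,0.4],[-1.78,-9.81,0,0,0,-1.044,0.4]]]}' >/dev/null; python3 g.py did -1.78 -9.81 0 -1.044;python3 -m handwheel '{"series": [[[0,0,0,0,0,0,0],[0,0,0,0,0,0,0],[0,0,0,0,0,0,0],[0,0,0,0,0,0.05,0],[0,0,0,0,0,0.1,0],[0,0,0,0,0,0.15,0],[0,0,0,0,0,0.20,0]]]}' >/dev/null; python3 g.py did 0 0 0 0.2; for i in 1 2 3 4; do python3 -m handwheel '{"series": [[[0,0,0,0,0,0.05,0]]]}' >/dev/null; python3 g.py did 0 0 0 0.05|grep -o 'yaw.*grip'; done
```

```text
t 33.35 cmd [456.9 101.5  48.  120. ] tcp [454.5 101.1  45.4] yaw 119.9 F [-0.2  0.6 -0.4] Tq [0.001 0.073 0.026] gap 33.7 grip 0 q6 -24
t 34.23 cmd [456.9 101.5  48.  108.5] tcp [456.9 101.3  49. ] yaw 108.5 F [-5.  -2.1  1.4] Tq [-0.37   0.887  0.606] gap 7.6 grip 118 q6 -12
yaw 105.6 F [-5.4 -2.1  2.3] Tq [-0.358  0.933  0.547] gap 7.2 grip
yaw 102.7 F [-5.  -2.4  2. ] Tq [-0.372  0.975  0.625] gap 7.4 grip
yaw 99.9 F [-6.  -1.7  2.3] Tq [-0.471  0.938  0.637] gap 7.6 grip
yaw 97.0 F [-5.9 -2.7  3.4] Tq [-0.491  1.02   0.706] gap 7.8 grip
```

```bash
for i in 1 2 3; do python3 -m handwheel '{"series": [[[0,0,0,0,0,0.03,0]]]}' >/dev/null; python3 g.py did 0 0 0 0.03|grep -o 'yaw.*grip'; done
```

```text
yaw 95.3 F [-6.4 -3.   3.3] Tq [-0.506  0.972  0.817] gap 7.4 grip
yaw 93.6 F [-6.4 -3.   3.4] Tq [-0.446  1.044  0.809] gap 7.6 grip
yaw 91.9 F [-7.1 -2.3  3.2] Tq [-0.423  1.076  0.793] gap 7.4 grip
```

```bash
for i in 1 2; do python3 -m handwheel '{"series": [[[0,0,0,0,0,0.03,0]]]}' >/dev/null; python3 g.py did 0 0 0 0.03|grep -o 'yaw.*grip'; done
```

```text
yaw 90.2 F [-6.4 -2.2  3.2] Tq [-0.436  1.111  0.911] gap 7.5 grip
yaw 88.5 F [-6.6 -1.8  4.5] Tq [-0.515  1.097  0.914] gap 7.6 grip
```

```bash
for i in 1 2; do python3 -m handwheel '{"series": [[[0,0,0,0,0,0.02,0]]]}' >/dev/null; python3 g.py did 0 0 0 0.02|grep -o 'yaw.*grip'; done; python3 g.py go 591.2 180.8 105 105
```

```text
yaw 87.3 F [-6.1 -2.4  4.3] Tq [-0.48   1.168  0.924] gap 7.6 grip
yaw 86.2 F [-6.8 -2.9  3.7] Tq [-0.533  1.157  0.934] gap 7.6 grip
shift [ 8.804 12.877 -5.701] rz -0.3283
t 35.6 cmd [456.9 101.5  48.   86.2] tcp [456.9 101.2  49.2] yaw 86.2 F [-6.8 -2.9  3.7] Tq [-0.533  1.157  0.934] gap 7.6 grip 119 q6 10
```

```bash
for i in 1 2; do python3 -m handwheel '{"series": [[[0,0,0,0,0,0.01,0]]]}' >/dev/null; python3 g.py did 0 0 0 0.01|grep -o 'yaw.*grip'; done; python3 g.py go 591.2 180.8 105 105
```

```text
yaw 85.7 F [-5.9 -2.9  4.4] Tq [-0.497  1.117  0.963] gap 7.4 grip
yaw 85.1 F [-7.1 -3.1  4. ] Tq [-0.517  1.058  0.974] gap 7.6 grip
shift [ 9.06  12.698 -5.701] rz -0.3483
t 35.85 cmd [456.9 101.5  48.   85. ] tcp [456.8 101.3  49.2] yaw 85.1 F [-7.1 -3.1  4. ] Tq [-0.517  1.058  0.974] gap 7.6 grip 119 q6 11
```

D is snug at about 0.37 rise (its wing should rest at yaw ≈ 96). Next is A.

```bash
python3 -m handwheel '{"series": [[[0,0,0,0,0,0,0.4],[0,0,0,0,0,0,0.4],[0,0,-5.7,0,0,0,0.4],[9.06,12.7,-5.7,0,0,-0.348,0.4],[9.06,12.7,-5.7,0,0,-0.348,0.4],[9.06,12.7,-5.7,0,0,-0.348,0.4],[9.06,12.7,-5.7,0,0,-0.348,0.4],[9.06,12.7,-1,0,0,-0.348,0.4],[9.06,12.7,0,0,0,-0.348,0.4],[9.06,12.7,0,0,0,-0.348,0],[9.06,12.7,0,0,0,-0.348,0],[9.06,12.7,0,0,0,-0.348,0]]]}' >/dev/null; python3 g.py did 9.06 12.7 0 -0.348;python3 -m handwheel '{"series": [[[0,0,0,0,0,0,0],[0,0,0,0,0,0.05,0],[0,0,0,0,0,0.1,0],[0,0,0,0,0,0.15,0]]]}' >/dev/null; python3 g.py did 0 0 0 0.15; for i in 1 2 3 4; do python3 -m handwheel '{"series": [[[0,0,0,0,0,0.04,0]]]}' >/dev/null; python3 g.py did 0 0 0 0.04|grep -o 'yaw.*grip'; done
```

```text
t 37.35 cmd [591.2 180.8  48.  105. ] tcp [591.1 180.6  49.3] yaw 105.0 F [-5.8 -3.1  1.8] Tq [-0.341  0.998  0.003] gap 7.5 grip 118 q6 -3
t 37.85 cmd [591.2 180.8  48.   96.4] tcp [591.  180.5  49.3] yaw 96.3 F [-6.1 -2.6  2.6] Tq [-0.466  1.105  0.623] gap 7.4 grip 118 q6 6
yaw 94.1 F [-6.7 -2.1  2.1] Tq [-0.466  1.111  0.632] gap 7.6 grip
yaw 91.8 F [-7.2 -2.4  2.3] Tq [-0.502  1.166  0.607] gap 7.5 grip
yaw 89.5 F [-7.7 -2.   3. ] Tq [-0.51   1.172  0.554] gap 7.9 grip
yaw 87.2 F [-7.1 -3.6  3.2] Tq [-0.521  1.187  0.573] gap 7.6 grip
```

```bash
for i in 1 2 3; do python3 -m handwheel '{"series": [[[0,0,0,0,0,0.03,0]]]}' >/dev/null; python3 g.py did 0 0 0 0.03|grep -o 'yaw.*grip'; done
```

```text
yaw 85.5 F [-7.2 -3.   3.4] Tq [-0.492  1.297  0.608] gap 7.7 grip
yaw 83.8 F [-7.3 -2.7  2.5] Tq [-0.49   1.269  0.599] gap 7.6 grip
yaw 82.1 F [-8.  -2.7  4.3] Tq [-0.492  1.36   0.594] gap 7.5 grip
```

```bash
for i in 1 2; do python3 -m handwheel '{"series": [[[0,0,0,0,0,0.03,0]]]}' >/dev/null; python3 g.py did 0 0 0 0.03|grep -o 'yaw.*grip'; done
```

```text
yaw 80.3 F [-8.1 -2.5  3.7] Tq [-0.525  1.361  0.602] gap 7.4 grip
yaw 78.6 F [-8.6 -3.   4. ] Tq [-0.479  1.378  0.617] gap 7.5 grip
```

```bash
for i in 1 2 3; do python3 -m handwheel '{"series": [[[0,0,0,0,0,0.03,0]]]}' >/dev/null; python3 g.py did 0 0 0 0.03|grep -o 'yaw.*grip'; done
```

```text
yaw 76.9 F [-8.2 -2.4  4. ] Tq [-0.51   1.387  0.632] gap 7.6 grip
yaw 75.2 F [-8.4 -3.2  3.3] Tq [-0.496  1.465  0.756] gap 7.4 grip
yaw 73.5 F [-8.9 -2.1  4.4] Tq [-0.604  1.454  0.751] gap 7.7 grip
```

```bash
for i in 1 2; do python3 -m handwheel '{"series": [[[0,0,0,0,0,0.03,0]]]}' >/dev/null; python3 g.py did 0 0 0 0.03|grep -o 'yaw.*grip'; done
```

```text
yaw 71.8 F [-8.4 -2.7  4.4] Tq [-0.547  1.548  0.758] gap 7.5 grip
yaw 70.0 F [-9.2 -3.2  4.7] Tq [-0.592  1.527  0.835] gap 7.3 grip
```

```bash
for i in 1 2; do python3 -m handwheel '{"series": [[[0,0,0,0,0,0.03,0]]]}' >/dev/null; python3 g.py did 0 0 0 0.03|grep -o 'yaw.*grip'; done
```

```text
yaw 68.3 F [-8.6 -1.2  5.1] Tq [-0.538  1.529  0.801] gap 7.6 grip
yaw 66.6 F [-9.  -3.5  5.5] Tq [-0.552  1.604  0.922] gap 7.5 grip
```

```bash
for i in 1 2; do python3 -m handwheel '{"series": [[[0,0,0,0,0,0.02,0]]]}' >/dev/null; python3 g.py did 0 0 0 0.02|grep -o 'yaw.*grip'; done
```

```text
yaw 65.5 F [-10.6  -2.5   4.6] Tq [-0.563  1.669  0.909] gap 7.4 grip
yaw 64.3 F [-8.8 -2.7  4.6] Tq [-0.548  1.647  0.894] gap 7.6 grip
```

```bash
for i in 1 2; do python3 -m handwheel '{"series": [[[0,0,0,0,0,0.02,0]]]}' >/dev/null; python3 g.py did 0 0 0 0.02|grep -o 'yaw.*grip'; done;  python3 g.py go 496.3 214.1 105 88.5
```

```text
yaw 63.2 F [-10.8  -2.9   4.9] Tq [-0.589  1.641  1.015] gap 7.8 grip
yaw 62.1 F [-9.2 -3.5  5. ] Tq [-0.589  1.696  0.995] gap 7.7 grip
shift [-1.514 -9.944 -5.701] rz -0.4623
t 40.35 cmd [591.2 180.8  48.   62. ] tcp [590.5 180.6  49.5] yaw 62.1 F [-9.2 -3.5  5. ] Tq [-0.589  1.696  0.995] gap 7.7 grip 119 q6 40
```

```bash
python3 -m handwheel '{"series": [[[0,0,0,0,0,0,0.4],[0,0,0,0,0,0,0.4],[0,0,-5.7,0,0,0,0.4],[-1.51,-9.94,-5.7,0,0,-0.462,0.4],[-1.51,-9.94,-5.7,0,0,-0.462,0.4],[-1.51,-9.94,-5.7,0,0,-0.462,0.4],[-1.51,-9.94,-5.7,0,0,-0.462,0.4],[-1.51,-9.94,-1,0,0,-0.462,0.4],[-1.51,-9.94,0,0,0,-0.462,0.4],[-1.51,-9.94,0,0,0,-0.462,0],[-1.51,-9.94,0,0,0,-0.462,0],[-1.51,-9.94,0,0,0,-0.462,0]]]}' >/dev/null; python3 g.py did -1.51 -9.94 0 -0.462;python3 -m handwheel '{"series": [[[0,0,0,0,0,0,0],[0,0,0,0,0,0.04,0],[0,0,0,0,0,0.08,0],[0,0,0,0,0,0.12,0]]]}' >/dev/null; python3 g.py did 0 0 0 0.12; for i in 1 2 3; do python3 -m handwheel '{"series": [[[0,0,0,0,0,0.02,0]]]}' >/dev/null; python3 g.py did 0 0 0 0.02|grep -o 'yaw.*grip'; done
```

```text
t 41.85 cmd [496.4 214.1  48.   88.5] tcp [496.5 214.1  49. ] yaw 88.5 F [-5.4 -1.5  1.7] Tq [-0.332  0.775  0.074] gap 7.4 grip 118 q6 19
t 42.35 cmd [496.4 214.1  48.   81.6] tcp [496.5 214.1  49. ] yaw 81.6 F [-5.2 -2.2  2.8] Tq [-0.45   0.824  0.633] gap 7.7 grip 118 q6 26
yaw 80.5 F [-5.  -2.   2.3] Tq [-0.419  0.916  0.741] gap 7.6 grip
yaw 79.3 F [-4.6 -2.6  2.5] Tq [-0.401  0.861  0.8  ] gap 7.6 grip
yaw 78.2 F [-4.5 -2.6  1.9] Tq [-0.353  0.864  0.913] gap 7.9 grip
```

```bash
for i in 1 2; do python3 -m handwheel '{"series": [[[0,0,0,0,0,0.01,0]]]}' >/dev/null; python3 g.py did 0 0 0 0.01|grep -o 'yaw.*grip'; done
```

```text
yaw 77.6 F [-5.2 -2.   2.7] Tq [-0.42   0.848  0.989] gap 7.7 grip
yaw 77.1 F [-6.1 -2.6  3.1] Tq [-0.375  0.926  0.972] gap 7.8 grip
```

```bash
python3 g.py go 551 68.5 105 71.7
```

```text
shift [-12.962   8.595  -5.701] rz 0.0929
t 42.98 cmd [496.4 214.1  48.   77. ] tcp [496.4 214.1  49. ] yaw 77.1 F [-6.1 -2.6  3.1] Tq [-0.375  0.926  0.972] gap 7.8 grip 119 q6 31
```

```bash
python3 -m handwheel '{"series": [[[0,0,0,0,0,0,0.4],[0,0,0,0,0,0,0.4],[0,0,-5.7,0,0,0,0.4],[-12.96,8.6,-5.7,0,0,0.093,0.4],[-12.96,8.6,-5.7,0,0,0.093,0.4],[-12.96,8.6,-5.7,0,0,0.093,0.4],[-12.96,8.6,-5.7,0,0,0.093,0.4],[-12.96,8.6,-1,0,0,0.093,0.4],[-12.96,8.6,0,0,0,0.093,0.4],[-12.96,8.6,0,0,0,0.093,0],[-12.96,8.6,0,0,0,0.093,0],[-12.96,8.6,0,0,0,0.093,0]]]}' >/dev/null; python3 g.py did -12.96 8.6 0 0.093;python3 -m handwheel '{"series": [[[0,0,0,0,0,0,0],[0,0,0,0,0,0.04,0],[0,0,0,0,0,0.08,0],[0,0,0,0,0,0.12,0]]]}' >/dev/null; python3 g.py did 0 0 0 0.12; for i in 1 2 3; do python3 -m handwheel '{"series": [[[0,0,0,0,0,0.02,0]]]}' >/dev/null; python3 g.py did 0 0 0 0.02|grep -o 'yaw.*grip'; done
```

```text
t 44.48 cmd [551.1  68.5  48.   71.7] tcp [551.3  69.1  49.1] yaw 71.7 F [-3.9  1.7  0.8] Tq [0.486 0.705 0.057] gap 7.5 grip 118 q6 20
t 44.98 cmd [551.1  68.5  48.   64.8] tcp [551.4  69.1  49.1] yaw 64.8 F [-3.8  3.1  2.7] Tq [0.507 0.735 0.558] gap 7.3 grip 119 q6 27
yaw 63.7 F [-4.4  2.8  2.9] Tq [0.474 0.754 0.688] gap 7.5 grip
yaw 62.6 F [-4.   3.4  2.4] Tq [0.486 0.75  0.73 ] gap 7.4 grip
yaw 61.4 F [-3.9  2.2  3. ] Tq [0.431 0.678 0.814] gap 7.7 grip
```

```bash
for i in 1 2 3; do python3 -m handwheel '{"series": [[[0,0,0,0,0,0.01,0]]]}' >/dev/null; python3 g.py did 0 0 0 0.01|grep -o 'yaw.*grip'; done
```

```text
yaw 60.9 F [-4.4  2.9  2.6] Tq [0.461 0.693 0.867] gap 7.5 grip
yaw 60.3 F [-4.5  3.7  2.5] Tq [0.451 0.696 0.95 ] gap 7.2 grip
yaw 59.7 F [-3.7  2.4  2.8] Tq [0.422 0.672 0.972] gap 7.7 grip
```

```bash
python3 g.py go 456.9 101.4 105 96
```

```text
shift [-1.917 -9.787 -5.701] rz -0.6342
t 45.73 cmd [551.1  68.5  48.   59.7] tcp [551.5  69.   49.1] yaw 59.7 F [-3.7  2.4  2.8] Tq [0.422 0.672 0.972] gap 7.7 grip 119 q6 32
```

```bash
python3 -m handwheel '{"series": [[[0,0,0,0,0,0,0.4],[0,0,0,0,0,0,0.4],[0,0,-5.7,0,0,0,0.4],[-1.92,-9.79,-5.7,0,0,-0.634,0.4],[-1.92,-9.79,-5.7,0,0,-0.634,0.4],[-1.92,-9.79,-5.7,0,0,-0.634,0.4],[-1.92,-9.79,-5.7,0,0,-0.634,0.4],[-1.92,-9.79,-1,0,0,-0.634,0.4],[-1.92,-9.79,0,0,0,-0.634,0.4],[-1.92,-9.79,0,0,0,-0.634,0],[-1.92,-9.79,0,0,0,-0.634,0],[-1.92,-9.79,0,0,0,-0.634,0]]]}' >/dev/null; python3 g.py did -1.92 -9.79 0 -0.634;python3 -m handwheel '{"series": [[[0,0,0,0,0,0,0],[0,0,0,0,0,0.04,0],[0,0,0,0,0,0.08,0],[0,0,0,0,0,0.12,0]]]}' >/dev/null; python3 g.py did 0 0 0 0.12; for i in 1 2 3; do python3 -m handwheel '{"series": [[[0,0,0,0,0,0.02,0]]]}' >/dev/null; python3 g.py did 0 0 0 0.02|grep -o 'yaw.*grip'; done
```

```text
t 47.23 cmd [456.9 101.4  48.   96. ] tcp [456.8 101.4  49. ] yaw 96.0 F [-6.7 -1.1  2.1] Tq [-0.111  0.871  0.105] gap 7.4 grip 118 q6 0
t 47.73 cmd [456.9 101.4  48.   89.1] tcp [456.9 101.3  49.1] yaw 89.1 F [-5.4 -1.7  1.8] Tq [-0.168  0.929  0.585] gap 7.8 grip 118 q6 7
yaw 88.0 F [-6.  -1.3  1.7] Tq [-0.235  0.919  0.753] gap 7.5 grip
yaw 86.8 F [-6.2 -1.5  1.7] Tq [-0.235  0.863  0.853] gap 7.8 grip
yaw 85.7 F [-5.3 -1.   1.2] Tq [-0.243  0.94   0.924] gap 7.6 grip
```

```bash
for i in 1 2; do python3 -m handwheel '{"series": [[[0,0,0,0,0,0.01,0]]]}' >/dev/null; python3 g.py did 0 0 0 0.01|grep -o 'yaw.*grip'; done;  python3 -m handwheel '{"series": [[[0,0,0,0,0,0,0.4],[0,0,0,0,0,0,0.4],[0,0,-5.7,0,0,0,0.4],[0,0,-11,0,0,0,0.4],[0,0,-16,0,0,0,0.4],[0,0,-16,0,0,0,0.4],[0,0,-16,0,0,0,0.4]]]}'; python3 - <<'E'
from bench import eyes
import cv2,numpy as np
d=eyes.snapshot("side")["img"][150:310,170:340,::-1]
cv2.imwrite('pics/g.png',cv2.convertScaleAbs(cv2.resize(d,None,fx=3.6,fy=3.6,interpolation=cv2.INTER_CUBIC),alpha=1.6,beta=20))
E
```

```text
yaw 85.2 F [-5.4 -0.5  1.8] Tq [-0.195  0.941  0.893] gap 7.8 grip
yaw 84.6 F [-6.4 -2.1  2.4] Tq [-0.275  0.928  1.013] gap 7.7 grip
time: 49.22
tool_pos: [457.2, 101.4, 208.1]
tcp_rot: [179.9, -0.0, 84.5]
ft_force: [0.5, 0.8, -1.1]
finger_gap: 34.0
grip_force: 0.0
```

View pics/g.png

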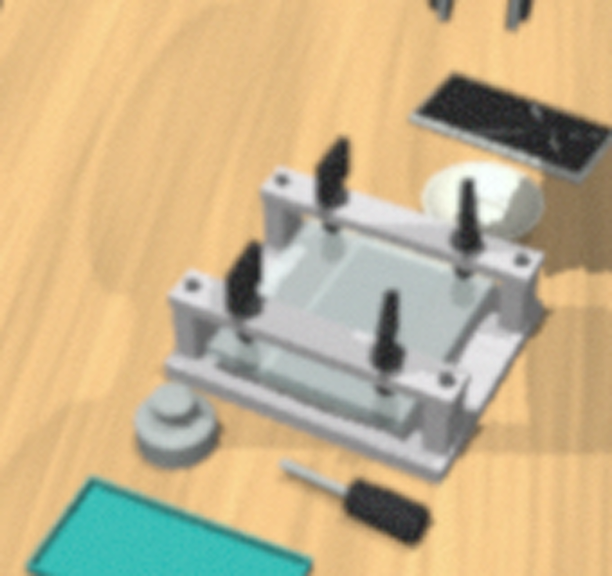

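The picture shows the plate level and down, with feet at (330,245), (463,285), (243,355) and (385,405). The other things lie undisturbed and the gripper is clear at (480,10). All four knobs read snug, so I'm handing in.

```bash
python3 -c "
from bench import r
print(r.hand_in())"
```

```text
the job is handed in; nothing more can be done
None
```

Job handed in at about 49 s: the plate is down and level and all four knobs read snug (rise about 0.36–0.40 N m), but the last knob in the first round was nipped to roughly 0.15 N m, over the 0.11 limit, with the plate still well short of home.

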